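Shut down the bench mill

ROBOT

A 7-joint arm with a two-finger parallel gripper is mounted at the origin on the work surface. World frame = base frame: x ahead of the robot, y to its left, z up, the work surface at z = 0. Lengths are in m, angles in rad, forces in N, time in s.
With the tool pointing down it reaches from about 0.4 to 0.875 m from the base axis. Payload 6.5 kg.
Tool frame: the origin (TCP) lies midway between the tips of the shut fingers; the grasp point (between the pads) lies 19 mm behind it (robot.grasp_offset is the distance from the TCP to the grasp point, in m); z points along the fingers, y is the direction in which the jaws open and shut (so a half turn about z gives the same grasp; the last joint's range is limited). The gripper opens to 85 mm and grips with 20 to 120 N. Pads are 22 mm wide; open, the fingers measure 114 mm over their backs; the gripper's body (76 mm by 85 mm) begins 54 mm behind the grasp point. The pads swing forward as they close: fully open they stand 13 mm farther back than shut.
Start: joints at [-1.318, 0.536, -0.004, 1.538, 0.003, 1.067, -0.071], TCP at [0.204, 0.617, 0.196] pointing down, gripper open.
Joint ranges: [-2.7, 2.7], [-0.37, 2.16], [-1.27, 1.26], [0.24, 2.4], [-1.31, 4.45], [0.19, 1.91], [-2.76, 2.76]. Speed limits (rad/s): [2.39, 2.39, 3.14, 3.14, 3.14, 3.14, 3.14].

INTERFACE

Orientations are given as a unit quaternion [x, y, z, w].
In Python, from workcell import robot gives the robot as it stands. The module is installed in compiled form; this text tells all that it offers.
- The arm moves only by the tool move_arm, never from a script. Its argument "commands" is a list of rows, each an object with "slide": the shift along the tool's x, y, z in mm, a list of three; "twist": the turn about the tool's z in degrees; "jaw": the opening in per cent of the stroke, from 0 (shut) to 100 (fully open). In form: [{"slide": [tx, ty, tz], "twist": twist, "jaw": jaw}, ...]. A call has 1 to 12 rows; each row is the pose to reach, as a shift and turn from the pose commanded when the call began, along the tool's axes at that moment; what a row does not reach only later rows make up. A row lasts 1/12 s, in which the tool goes at most 41.7 mm and 7.16 degrees, less where a joint would pass 70% of its speed; a pose out of reach is approached as far as the arm can. A call with a gripper value outside its range is refused whole. The fingers move at their own pace and stop on an object; "grip_force" is the grip in N (left out, the last holds). Time passes only in rows, so rows that repeat a pose let the fingers close. It gives the time, the measured TCP pose, the force and the opening at its end, in the units of the state.
- robot.read_state(): the state, without advancing time (a new reading comes with each control period).
- robot.capture(name): name is "scene" or "side" or "wrist"; returns a dict with "color" (400x640x3 uint8, blue, green, red), "range_z" (400x640 float32, m along the optical axis (not along the pixel's ray), 0 where there is no reading), "vfov" (degrees; the focal length in pixels is half the picture's height over the tangent of half this angle, whatever the lens; pixels are square), "cx", "cy" (the principal point, pixels), "cam_to_world" (4x4, takes a point from camera to world coordinates). Camera axes: x right, y down, z forward; pixel columns grow to the right and rows downward; lengths in m; the calibration is good to about 2 mm. A picture is of the moment at which its call begins.
- robot.close_job(): hands the job in, once; it reports no verdict.
The state is a dict: "t": time; "qpos": joint angles; "joint_velocities": joint speeds; "effort": joint torques, N m; "eef_pos": TCP position; "ee_rot": TCP orientation; "wrist_force": force on the tool from outside, world axes, zero at the start; "wrist_torque": the same for the moment, N m; "finger_gap": finger opening in m.
Only numpy, scipy, OpenCV 4.12 (cv2) and the standard library are available. Lean on these libraries where they do the work, as an engineer would, in place of code of your own. Each camera call takes 0.05 s, during which the arm holds its last target. There are 200 camera calls.

TASK

Shut down the bench mill by pressing with the closed fingertips, in this order: first press the long bar key on the grey console all the way down and let it come up again; then push the mushroom button on the stop box fully in, where it stays; last press down the raised end of the wide rocker on the power box until it has tipped fully over. Do not press any other key or the narrow rocker, do not lift or push the stop box along, and leave the loose things lying about where they are.

Things in the scene. Friction and masses are not known exactly. Their poses are not given: they have to be found in the camera images.
- console: Grey control console, a flat box 130 deep (its x) x 170 wide (its y) x 45 high, fixed to the bench; origin at the centre of its underside, +x away from the robot, +y to the left at yaw 0. Four black keys stand on its top: a long bar key, a square key and two round keys.
- bar_key (a joint): Long bar key of the console: 0 = up, 0.005 m = fully down. It moves straight down, on a spring: starts to move at 1.5 N, fully down at 5 N, comes up by itself when let go.
- bar_key_top (a point): Centre of the top face of the long bar key, 24 (console x) x 64 (console y), 54 mm above the bench when up; the key is at console x -30, y +30. Moves with the key. Nearest other key edges are 30 mm away.
- square_key (a joint): Another key, not to be pressed: square key 26 x 26 at console x +30, y 0, same height, travel and spring as the bar key; 0 = up, 0.005 = down.
- round_key_near (a joint): Another key, not to be pressed: round key dia 26 at console x -30, y -50, same height, travel and spring as the bar key; 0 = up, 0.005 = down.
- round_key_far (a joint): Another key, not to be pressed: round key dia 26 at console x +30, y +52, same height, travel and spring as the bar key; 0 = up, 0.005 = down.
- stop_box: Stop box: aluminium box 90 x 90 x 55 high, 0.85 kg, standing loose on the bench, with one big mushroom button on top; origin at the centre of its underside, z up.
- mushroom (a joint): Mushroom button of the stop box: 0 = up (found at 0 to 0.001), 0.008 m = pushed fully in. It moves straight down against a steady 4 N and stays where it is left.
- mushroom_top (a point): Centre of the top face of the black mushroom button (head dia 42, flat top dia 30, on the centre of the stop box), 86 mm above the bench when up, 78 when pushed in. Moves with the button.
- power_box: Power box: grey box 110 deep (its x) x 130 wide (its y) x 50 high, fixed to the bench; origin at the centre of its underside, +x away from the robot at yaw 0. Two black rockers on top, both along its x: a wide one (34) at y +28 and a narrow one (16) at y -40.
- main_rocker (a joint): Wide rocker, 56 long x 34 wide, shallow V in side view, pivot line across the middle at box x 0, 58 mm above the bench. 0 = far (+x) half raised, sloping up 0.4 rad; found at 0 to 0.05; grows as the raised half is pressed down, 0.4 rad = tipped fully over, far half level at 58 mm above the bench. Resists with 0.07 N m (about 3 N at the raised half) and stays where it is left.
- main_rocker_end (a point): Point to press, on the top face of the wide rocker's raised (+x) half, 21 mm from the pivot, 65 to 66 mm above the bench as found, 58 when tipped over. Moves with the rocker; the half reaches 7 mm past it.
- narrow_rocker (a joint): Narrow rocker, 56 x 16, not to be pressed; same pivot height and range 0 to 0.4 rad, found anywhere in it.
- narrow_rocker_end (a point): Point on the top of the narrow rocker's +x half, 21 mm from its pivot.
- collet_nut: Bystander (sizes in mm), to be left alone: steel collet nut, dia 28, 24 high, standing on the far right corner of the console's top. Origin at its underside.
- tool_holder: Bystander (sizes in mm), to be left alone: dark steel tool holder, dia 32, 40 high, standing on the bench about 78 from the stop box's centre. Origin at its underside.
- stock_block: Bystander (sizes in mm), to be left alone: aluminium block 50 x 90 x 30 lying on the bench. Origin at its underside.
- screwdriver: Bystander (sizes in mm), to be left alone: screwdriver, 180 long, lying on the bench. Origin at its underside.
- mug: Bystander (sizes in mm), to be left alone: white mug, dia 80, 90 high. Origin at its underside.
- bearing: Bystander (sizes in mm), to be left alone: steel bearing ring, dia 40, 14 high, lying on the bench. Origin at its underside.
- mouse: Bystander (sizes in mm), to be left alone: black computer mouse 100 x 60 x 24. Origin at its underside.
Things that resemble listed ones, but are neither listed nor needed, are in the scene too. What is shaped like the power_box but red is not meant. What is shaped like the console but pink is not meant.

How it is judged:
On the way, in this order (a step that is already met when the one before it is completed fails the run):
1. the long bar key is pressed down (value of joint bar_key above 0.004 m), for 0.1 s.
2. the bar key has come up again (value of joint bar_key below 0.0015 m), for 0.1 s.
3. the mushroom button is pushed in (value of joint mushroom above 0.0065 m), for 0.2 s.
4. the wide rocker is tipped over (value of joint main_rocker above 0.33 rad), for 0.2 s.
At the end, for the whole second after the job is handed in: Bar key and other keys up (within 1.5 mm), mushroom at least 6.5 mm in, wide rocker tipped at least 0.33 rad, narrow rocker's end within 6 mm of its start, stop box upright, at rest and, like every loose bystander, within 20 mm of its start (value of joint each of bar_key, square_key, round_key_near, round_key_far below 0.0015 m and value of joint mushroom above 0.0065 m and value of joint main_rocker above 0.33 rad and distance of each of stop_box, collet_nut, tool_holder, stock_block, screwdriver, mug, bearing, mouse from where it was at the start of the episode below 0.02 m and angle between stop_box's own z axis and vertical below 0.1 rad and linear speed of stop_box below 0.02 m/s and distance of narrow_rocker_end from where it was at the start of the episode below 0.006 m); the robot touches nothing.
It fails at once if another key is pressed (more than 3 mm) (value of joint any of square_key, round_key_near, round_key_far above 0.003 m).
It fails at once if the narrow rocker is tipped (its end moves more than 6 mm) (distance of narrow_rocker_end from where it was at the start of the episode above 0.006 m).
It fails at once if the stop box is lifted, tipped or pushed more than 20 mm (height (world z) of stop_box above 0.01 m or distance of stop_box from where it was at the start of the episode above 0.02 m or angle between stop_box's own z axis and vertical above 0.2 rad).
It fails at once if a loose bystander is moved more than 20 mm (distance of any of collet_nut, tool_holder, stock_block, screwdriver, mug, bearing, mouse from where it was at the start of the episode above 0.02 m).
It also fails if it takes over 51 s, if anything falls off the work surface, if the arm or the gripper's body presses on something with over 40 N, if the wrist force passes 120 N, or if a joint passes its speed limit or range.

## Working session

There is one attempt and no reset: what is moved stays moved. The work goes in short steps, Python scripts to look and compute and a tool call to move; the robot and the scene stay as the last step left them, time stands still between calls to the robot, and variables do not carry over. Pictures are saved under pics/ and viewed, about 8 in all and at most 12, crops included, and the job is handed in when it is done.

Besides the shell and the picture viewer there is one more tool, called after "Emit:" by a JSON object that holds its "api" and its "payload", one argument or row to a line. move_arm: Moves the arm, as the interface text tells. Its arguments: {"type":"object","properties":{"commands":{"type":"array","items":{"type":"object","properties":{"slide":{"type":"array","items":{"type":"number"}},"twist":{"type":"number"},"jaw":{"type":"number"}}}},"grip_force":{"type":"number"}},"required":["commands"]}

```bash
mkdir -p pics
cat > h.py <<'E'
import numpy as np, cv2
from workcell import robot
def cap(n):
    c=robot.capture(n); np.savez('pics/'+n+'.npz',**c); return c
def world(c):
    f=200/np.tan(np.radians(c['vfov'])/2); z=c['range_z']; v,u=np.mgrid[0:400,0:640]
    P=np.stack([(u-c['cx'])*z/f,(v-c['cy'])*z/f,z,np.ones_like(z)],-1)@np.array(c['cam_to_world']).T
    P=P[...,:3]; P[z<=0]=np.nan; return P
def ray(c,u,v,h):
    f=200/np.tan(np.radians(c['vfov'])/2); M=np.array(c['cam_to_world'])
    d=M[:3,:3]@np.array([(u-c['cx'])/f,(v-c['cy'])/f,1]); o=M[:3,3]
    return o+d*(h-o[2])/d[2]
E
python3 - <<'E'
from h import *
for n in('scene','side'):
    c=cap(n); cv2.imwrite(f'pics/{n}1.png',cv2.resize(c['color'],(800,500))); print(n,c['vfov'],np.round(c['cam_to_world'],3).tolist())
s=robot.read_state(); print(s)
E
```

```text
scene 49.84650116831306 [[-0.507, 0.743, -0.436, 1.037], [0.862, 0.435, -0.262, 0.334], [-0.005, -0.508, -0.861, 1.091], [0.0, 0.0, 0.0, 1.0]]
side 54.0751163034419 [[0.859, -0.359, 0.364, 0.107], [-0.511, -0.612, 0.603, -0.635], [0.006, -0.704, -0.71, 0.838], [0.0, 0.0, 0.0, 1.0]]
{'t': 0.1, 'qpos': array([-1.3182283 ,  0.53712408, -0.00446306,  1.5387741 ,  0.00261521,
        1.0672832 , -0.07121108]), 'joint_velocities': array([ 0.00104705, -0.00112378,  0.00149127, -0.0025211 , -0.00111645,
        0.00016988,  0.00060803]), 'effort': array([ 3.23446053e-03, -5.84559381e+01,  1.05207425e+00, -2.59771067e+01,
        1.26519494e-02,  4.68147104e-03, -3.52741836e-05]), 'eef_pos': array([0.20351972, 0.61665985, 0.19567877]), 'ee_rot': array([ 1.58666079e-01,  9.87331985e-01, -7.88601570e-04, -6.71451177e-05]), 'wrist_force': array([ 0.13270068,  0.6187662 , -0.40611241]), 'wrist_torque': array([ 0.00392355,  0.02240593, -0.04075542]), 'finger_gap': 0.08529867738464718}
```

View pics/scene1.png

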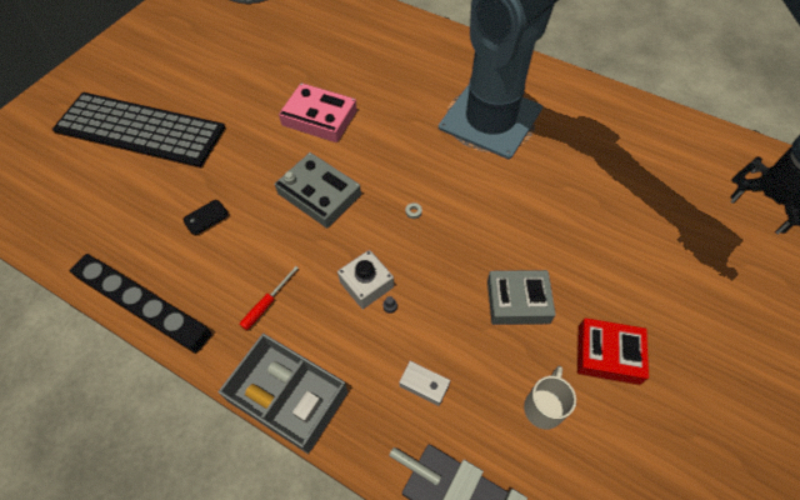

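View pics/side1.png

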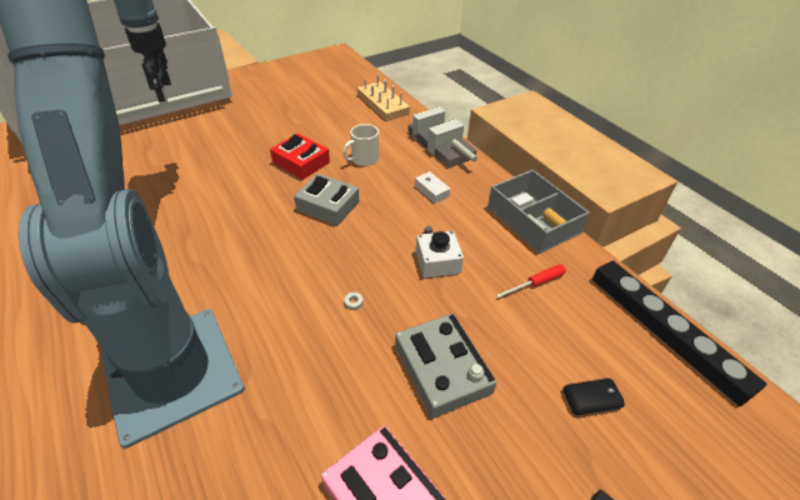

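The scene view shows the grey console at (318,188), the stop box at (365,275) and the grey power box at (522,297), in 800x500 pixels. The side view agrees, and the red and pink boxes are decoys. Next I measure the dark parts in both views.

```bash
cat > m.py <<'E'
from h import *
def dark(c,box,h,thr=60,amin=25):
    x0,y0,x1,y1=box; g=c['color'].max(2)[y0:y1,x0:x1]
    n,l,s,ce=cv2.connectedComponentsWithStats((g<thr).astype(np.uint8))
    W=world(c)[y0:y1,x0:x1]
    for i in range(1,n):
        if s[i,4]<amin: continue
        m=(l==i); r=cv2.minAreaRect(np.argwhere(m)[:,::-1].astype(np.float32))
        pts=np.array([ray(c,u+x0,v+y0,h)[:2] for v,u in np.argwhere(m)])
        R=cv2.minAreaRect((pts*1000).astype(np.float32))
        print('  px',np.round(ce[i]+[x0,y0],1),'n',s[i,4],'ray mean',np.round(pts.mean(0),4),'rect c',np.round(R[0],1),'sz',np.round(R[1],1),'ang',round(R[2],1),'medz',np.round(np.nanmedian(W[m],0),4))
if __name__=='__main__':
    B={'scene':{'console':(215,118,295,185),'stop':(265,195,322,252),'power':(385,210,448,262)},
       'side':{'console':(312,248,400,335),'stop':(330,178,375,225),'power':(232,136,292,182)}}
    for n in B:
        c=dict(np.load(f'pics/{n}.npz'))
        for k,b in B[n].items():
            print(n,k); dark(c,b,{'console':.054,'stop':.086,'power':.06}[k])
    c=dict(np.load('pics/scene.npz'));s=dict(np.load('pics/side.npz'))
    a=[cv2.resize(x['color'][b[1]:b[3],b[0]:b[2]],(260,260),interpolation=cv2.INTER_NEAREST) for n,x in(('scene',c),('side',s)) for b in B[n].values()]
    cv2.imwrite('pics/crops.png',np.vstack([np.hstack(a[:3]),np.hstack(a[3:])]))
E
python3 m.py
```

```text
scene console
  px [248.  131.9] n 43 ray mean [ 0.4177 -0.2987] rect c [ 418.1 -298.5] sz [24.6 18.5] ang 35.2 medz [ 0.4179 -0.299   0.0538]
  px [267.2 144.8] n 140 ray mean [ 0.4292 -0.2194] rect c [ 429.3 -219.6] sz [64.2 24.6] ang 82.1 medz [ 0.4284 -0.2196  0.0535]
  px [240.9 158.7] n 143 ray mean [ 0.5116 -0.258 ] rect c [ 511.3 -259.3] sz [152.7  10.1] ang 82.2 medz [ 0.5073 -0.2633  0.046 ]
  px [246.3 152.1] n 66 ray mean [ 0.4839 -0.2579] rect c [ 484.  -257.8] sz [26.9 26. ] ang 84.5 medz [ 0.4842 -0.2582  0.0543]
  px [273.8 165.9] n 207 ray mean [ 0.4836 -0.1587] rect c [ 481.4 -157.7] sz [ 18.9 130.6] ang 83.1 medz [ 0.4699 -0.1716  0.027 ]
  px [259.1 160.9] n 49 ray mean [ 0.491  -0.2064] rect c [ 489.4 -206.1] sz [26.  20.6] ang 34.9 medz [ 0.4909 -0.2074  0.054 ]
scene stop
  px [291.9 216. ] n 185 ray mean [ 0.6118 -0.0123] rect c [611.5 -12.2] sz [42.7 37.3] ang 32.0 medz [ 0.6096 -0.0134  0.0832]
  px [311.8 243.2] n 29 ray mean [0.6529 0.0742] rect c [652.1  74.3] sz [11.2 20.6] ang 30.4 medz [0.6317 0.0609 0.0299]
scene power
  px [394.3 245.5] n 86 ray mean
[... 815 characters left out ...]
4 23.5] ang 82.3 medz [ 0.4235 -0.2272  0.0537]
  px [366.4 279.6] n 105 ray mean [ 0.4788 -0.264 ] rect c [ 478.4 -263.9] sz [26.3 25.9] ang 81.5 medz [ 0.4792 -0.264   0.0533]
  px [353.5 306.2] n 91 ray mean [ 0.4133 -0.3051] rect c [ 413.8 -304.7] sz [25.2 20. ] ang 55.5 medz [ 0.4136 -0.305   0.0537]
side stop
  px [351.4 193. ] n 170 ray mean [ 0.5928 -0.0339] rect c [593.4 -34.2] sz [57.7 34.4] ang 48.0 medz [ 0.5989 -0.0264  0.0815]
side power
  px [253.6 148.3] n 131 ray mean [0.4565 0.3129] rect c [457.2 312.9] sz [68.4 33.3] ang 39.2 medz [0.4573 0.3134 0.0589]
  px [271.4 154.8] n 61 ray mean [0.4908 0.2547] rect c [492.  254.9] sz [61.2 15.8] ang 34.5 medz [0.4927 0.2562 0.059 ]
```

View pics/crops.png

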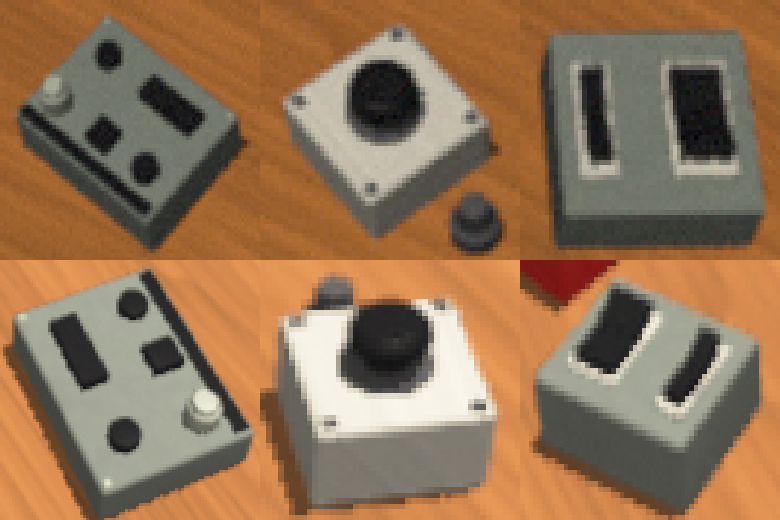

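The crops confirm the keys, the mushroom and both rockers; the far end of the wide rocker is raised. The two views differ by about 7 mm, so I'll set out on the average and check from close by.

Emit:
{"api": "move_arm", "payload": {
  "commands": [
    {"slide":[-400,-295,0],"twist":-10,"jaw":0},
    {"slide":[-400,-295,0],"twist":-10,"jaw":0},
    {"slide":[-400,-295,0],"twist":-10,"jaw":0},
    {"slide":[-400,-295,0],"twist":-10,"jaw":0},
    {"slide":[-400,-295,0],"twist":-10,"jaw":0},
    {"slide":[-400,-295,0],"twist":-10,"jaw":0},
    {"slide":[-400,-295,0],"twist":-10,"jaw":0},
    {"slide":[-400,-295,0],"twist":-10,"jaw":0},
    {"slide":[-400,-295,0],"twist":-10,"jaw":0},
    {"slide":[-400,-295,0],"twist":-10,"jaw":0},
    {"slide":[-400,-295,0],"twist":-10,"jaw":0},
    {"slide":[-400,-295,0],"twist":-10,"jaw":0}
  ],
  "grip_force": 40
}}

```text
t: 1.1
eef_pos: [0.492, 0.2092, 0.1964]
ee_rot: [0.072, 0.997, -0.0, -0.0]
wrist_force: [-0.3, 0.7, 0.0]
finger_gap: 0.0001
```

```bash
cat > d.py <<'E'
import sys
from h import *
from scipy.spatial.transform import Rotation as R
# usage: d.py x y z yaw_of_tool_y_deg (mod 180)
x,y,z,a=map(float,sys.argv[1:5]); s=robot.read_state(); r=R.from_quat(s['ee_rot'])
ty=r.as_matrix()[:,1]; cur=np.degrees(np.arctan2(ty[1],ty[0]))
print('t',s['t'],'pos',np.round(s['eef_pos'],4),'tool y ang',round(cur,1),'F',np.round(s['wrist_force'],1),'gap',round(s['finger_gap'],4))
print('slide mm',np.round(r.inv().apply(np.array([x,y,z])-s['eef_pos'])*1000,1),'twist',round(-((a-cur+90)%180-90),1))
E
python3 d.py 0.43 -0.2 0.2 82
```

```text
t 1.1 pos [0.492  0.2092 0.1964] tool y ang 81.7 F [-0.3  0.7  0. ] gap 0.0001
slide mm [   2.2 -413.9   -3.4] twist -0.3
```

Emit:
{"api": "move_arm", "payload": {
  "commands": [
    {"slide":[2,-415,0],"twist":0,"jaw":0},
    {"slide":[2,-415,0],"twist":0,"jaw":0},
    {"slide":[2,-415,0],"twist":0,"jaw":0},
    {"slide":[2,-415,0],"twist":0,"jaw":0},
    {"slide":[2,-415,0],"twist":0,"jaw":0},
    {"slide":[2,-415,0],"twist":0,"jaw":0},
    {"slide":[2,-415,0],"twist":0,"jaw":0},
    {"slide":[2,-415,0],"twist":0,"jaw":0},
    {"slide":[2,-415,0],"twist":0,"jaw":0},
    {"slide":[2,-415,0],"twist":0,"jaw":0},
    {"slide":[2,-415,0],"twist":0,"jaw":0},
    {"slide":[2,-415,0],"twist":0,"jaw":0}
  ]
}}

```text
t: 2.1
eef_pos: [0.4284, -0.201, 0.1963]
ee_rot: [0.075, 0.997, -0.0, -0.0]
wrist_force: [0.2, 0.2, -0.3]
finger_gap: -0.0002
```

```bash
python3 d.py 0.4265 -0.223 0.07 82
python3 - <<'E'
from m import *
c=cap('wrist'); cv2.imwrite('pics/w1.png',c['color']); print(np.round(c['cam_to_world'],3).tolist())
dark(c,(0,0,640,400),.054,amin=200)
E
```

```text
t 2.1 pos [ 0.4284 -0.201   0.1963] tool y ang 81.4 F [ 0.2  0.2 -0.3] gap -0.0002
slide mm [ -1.4 -22.  126.4] twist -0.6
[[0.151, 0.943, 0.297, 0.352], [0.989, -0.144, -0.045, -0.191], [0.001, 0.3, -0.954, 0.374], [0.0, 0.0, 0.0, 1.0]]
  px [26.6 11.2] n 670 ray mean [ 0.2168 -0.4568] rect c [ 217.9 -457.3] sz [30.1 21. ] ang 81.3 medz [ 0.2161 -0.4574  0.0536]
  px [148.4  41.5] n 597 ray mean [ 0.2596 -0.349 ] rect c [ 259.9 -348.9] sz [26.5 23.8] ang 71.0 medz [ 0.2594 -0.3489  0.0538]
  px [102.5  58.1] n 779 ray mean [ 0.267  -0.3997] rect c [ 267.2 -399.6] sz [26.1 27.9] ang 8.6 medz [ 0.2668 -0.3998  0.0537]
  px [119.5  84.1] n 1561 ray mean [ 0.293 -0.392] rect c [ 293.2 -393.7] sz [ 10.5 154.4] ang 8.3 medz [ 0.2914 -0.3966  0.0458]
  px [280.4 150.1] n 497 ray mean [ 0.3845 -0.2396] rect c [ 384.4 -243.6] sz [148.5   5.5] ang 81.3 medz [ 0.3875 -0.239   0.0312]
  px [300.7 182. ] n 1145 ray mean [ 0.4236 -0.2237] rect c [ 423.1 -223.7] sz [62.9 24.6] ang 81.3 medz [ 0.4235 -0.2237  0.0543]
  px [231.9 183. ] n 402 ray mean [ 0.4129 -0.3017] rect c [ 413.2 -302. ] sz [23.6 26.7] ang 34.1 medz [ 0.4129 -0.3017  0.0541]
  px [ 34.  255.9] n 4219 ray mean [ 0.4678 -0.5675] rect c [ 466.3 -600.9] sz [131.8 140.6] ang 14.0 medz [ 0.4848 -0.6037  0.0176]
  px [277.8 230. ] n 455 ray mean [ 0.4779 -0.2611] rect c [ 478. -261.] sz [26.3 28.2] ang 83.9 medz [ 0.4776 -0.261   0.0542]
  px [320.3 229.8] n 338 ray mean [ 0.4854 -0.2103] rect c [ 485.8 -210.1] sz [23.  26.1] ang 81.3 medz [ 0.4852 -0.2104  0.0543]
  px [317.2 348.5] n 40925 ray mean [ 0.6643 -0.2415] rect c [ 629.3 -232.8] sz [756.2 253.8] ang 81.3 medz [ 0.4167 -0.2027  0.3081]
  px [485.2 299.7] n 1251 ray mean [ 0.6161 -0.0115] rect c [616.7 -11.8] sz [70.6 42.8] ang 30.1 medz [ 0.5953 -0.025   0.0831]
```

View pics/w1.png

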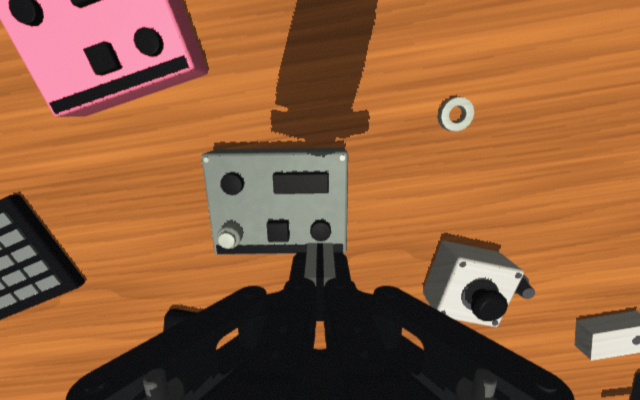

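The wrist view shows the bar key at (300,182), about (0.4235, -0.224), which agrees with the average. I'll go down just short of it, then press.

Emit:
{"api": "move_arm", "payload": {
  "commands": [
    {"slide":[0,-23,30],"twist":0,"jaw":0},
    {"slide":[0,-23,70],"twist":0,"jaw":0},
    {"slide":[0,-23,110],"twist":0,"jaw":0},
    {"slide":[0,-23,132],"twist":0,"jaw":0},
    {"slide":[0,-23,138],"twist":0,"jaw":0},
    {"slide":[0,-23,142],"twist":0,"jaw":0},
    {"slide":[0,-23,145],"twist":0,"jaw":0},
    {"slide":[0,-23,147],"twist":0,"jaw":0},
    {"slide":[0,-23,147],"twist":0,"jaw":0},
    {"slide":[0,-23,147],"twist":0,"jaw":0}
  ]
}}

```text
t: 2.98
eef_pos: [0.4271, -0.2216, 0.0505]
ee_rot: [0.072, 0.997, -0.0, 0.001]
wrist_force: [-0.0, 0.3, 0.5]
finger_gap: -0.0003
```

Emit:
{"api": "move_arm", "payload": {
  "commands": [
    {"slide":[2,-1,2],"twist":0,"jaw":0},
    {"slide":[2,-1,2],"twist":0,"jaw":0},
    {"slide":[2,-1,2],"twist":0,"jaw":0}
  ]
}}

```text
t: 3.23
eef_pos: [0.424, -0.2223, 0.0477]
ee_rot: [0.072, 0.997, -0.0, 0.0]
wrist_force: [0.0, 0.0, -0.6]
finger_gap: 0.0001
```

```bash
python3 d.py 0.4245 -0.223 0.05 82
python3 - <<'E'
from h import *
c=cap('wrist'); d=cap('side')
a=cv2.resize(c['color'][100:300,200:420],(440,400)); b=cv2.resize(d['color'][200:320,300:400],(333,400))
cv2.imwrite('pics/w2.png',np.hstack([a,b]))
E
```

```text
t 3.2333 pos [ 0.424  -0.2223  0.0477] tool y ang 81.7 F [ 0.   0.  -0.6] gap 0.0001
slide mm [-0.6 -0.7 -2.3] twist -0.3
```

View pics/w2.png

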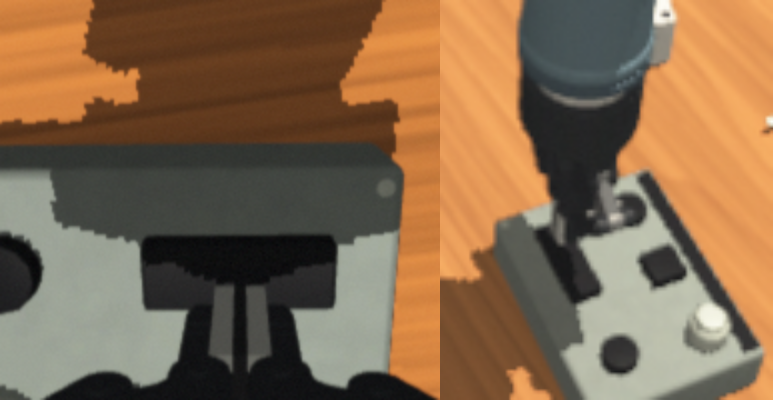

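Tips are above the bar key's middle (left crop about (240,285)), apparently not yet in contact. I'll go on down until force shows.

Emit:
{"api": "move_arm", "payload": {
  "commands": [
    {"slide":[0,0,2],"twist":0,"jaw":0},
    {"slide":[0,0,2],"twist":0,"jaw":0},
    {"slide":[0,0,2],"twist":0,"jaw":0}
  ]
}}

```text
t: 3.58
eef_pos: [0.424, -0.2221, 0.0454]
ee_rot: [0.072, 0.997, 0.0, -0.0]
wrist_force: [-0.6, 0.4, 0.4]
finger_gap: -0.0002
```

Emit:
{"api": "move_arm", "payload": {
  "commands": [
    {"slide":[0,0,2],"twist":0,"jaw":0},
    {"slide":[0,0,2],"twist":0,"jaw":0},
    {"slide":[0,0,2],"twist":0,"jaw":0}
  ]
}}

```text
t: 3.83
eef_pos: [0.424, -0.2221, 0.0434]
ee_rot: [0.072, 0.997, 0.0, -0.0]
wrist_force: [-0.5, -0.7, -0.2]
finger_gap: 0.0002
```

Run:
```python
from h import *
for n in('wrist','side','scene'):
    c=cap(n); W=world(c); 
    if n=='wrist':
        x=W[...,0];y=W[...,1];z=W[...,2]
        # key end parts: along bar axis +-26..30 mm from centre
        u=np.array([.149,.989]); 
        s=(x-.4237)*u[0]+(y+.2237)*u[1]; t=(x-.4237)*u[1]-(y+.2237)*u[0]
        for lo,hi in((-30,-20),(20,30)):
            m=(s*1e3>lo)&(s*1e3<hi)&(abs(t)<.009); print('key end z',np.nanmedian(z[m]),m.sum())
        m=(s*1e3>-60)&(s*1e3<-40)&(abs(t)<.009); print('top z',np.nanmedian(z[m]))
        W0=None
    d=c['color']
print(np.round(robot.read_state()['wrist_force'],2),robot.read_state()['eef_pos'])
c=cap('side'); W=world(c); m=(np.hypot(W[...,0]-.424,W[...,1]+.223)<.03)&(W[...,2]>.056)&(W[...,2]<.2)
print('lowest finger z side',np.nanpercentile(W[...,2][m],[0,1,5]))
```

```text
key end z 0.13491284885918248 1385
key end z 0.13504962877866813 1374
top z 0.15537363787766098
[ 0.63  0.7  -0.02] [ 0.42407747 -0.22215246  0.04350602]
lowest finger z side [0.05604121 0.05635478 0.08425298]
```

Run:
```python
from h import *
u=np.array([.149,.989])
for n in('wrist','side'):
    c=cap(n); W=world(c); x=W[...,0];y=W[...,1];z=W[...,2]
    s=(x-.4237)*u[0]+(y+.2237)*u[1]; t=(x-.4237)*u[1]-(y+.2237)*u[0]
    for lo,hi in((-28,-20),(20,28),(-52,-38)):
        m=(s*1e3>lo)&(s*1e3<hi)&(abs(t)<.009)&(z<.07); print(n,lo,hi,m.sum(),np.round(np.nanpercentile(z[m],[5,50,95]),4) if m.any() else '')
    if n=='wrist': b=cv2.resize(c['color'][140:290,220:400],(720,600)); cv2.imwrite('pics/w3.png',b)
```

```text
wrist -28 -20 331 [0.0535 0.0546 0.0555]
wrist 20 28 322 [0.0537 0.0546 0.0556]
wrist -52 -38 523 [0.0445 0.0455 0.0465]
side -28 -20 27 [0.0521 0.0537 0.0556]
side 20 28 10 [0.0512 0.0545 0.0556]
side -52 -38 40 [0.0425 0.045  0.0467]
```

View pics/w3.png

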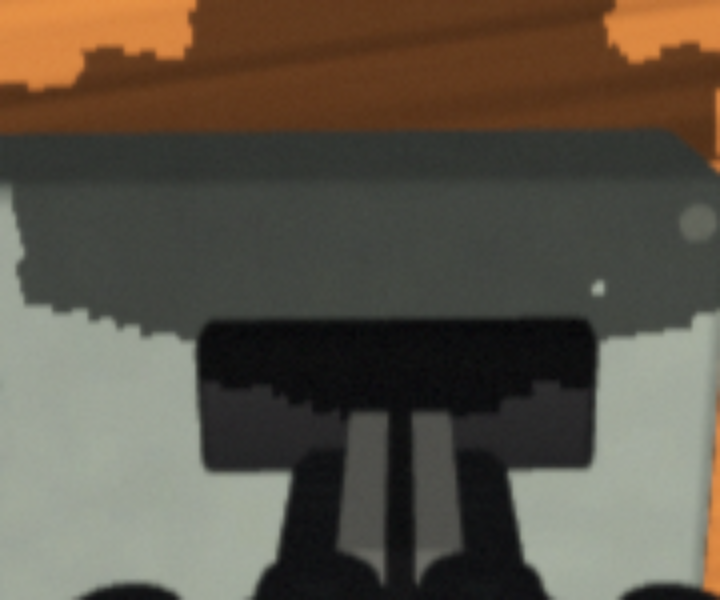

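The key is still up and the tips are not touching it, although the reported TCP is at z = 0.0435. I'll measure where the tips really are.

Run:
```python
from h import *
c=dict(np.load('pics/wrist.npz')); W=world(c)
for v in range(230,285,4): print(v,[np.round(W[v,u]*1000).tolist() for u in (308,312,319,326,330)])
c=dict(np.load('pics/side.npz')); W=world(c)
m=(abs(W[...,0]-.424)<.06)&(abs(W[...,1]+.222)<.06)&(W[...,2]>.05)&(W[...,2]<.16)
v,u=np.where(m); print('side px',u.min(),u.max(),v.min(),v.max())
for vv in range(v.min(),v.max(),3):
    k=m[vv]; uu=np.where(k)[0]
    print(vv,[(a,*np.round(W[vv,a]*1000).astype(int)) for a in uu[::4]])
```

```text
230 [[416.0, -230.0, 56.0], [416.0, -227.0, 56.0], [417.0, -223.0, 56.0], [418.0, -219.0, 54.0], [418.0, -216.0, 55.0]]
234 [[419.0, -230.0, 55.0], [419.0, -228.0, 54.0], [420.0, -224.0, 55.0], [420.0, -219.0, 55.0], [421.0, -217.0, 55.0]]
238 [[421.0, -231.0, 56.0], [422.0, -228.0, 56.0], [422.0, -224.0, 55.0], [423.0, -220.0, 54.0], [424.0, -217.0, 55.0]]
242 [[425.0, -231.0, 54.0], [425.0, -229.0, 54.0], [425.0, -224.0, 55.0], [426.0, -220.0, 56.0], [426.0, -217.0, 55.0]]
246 [[411.0, -228.0, 88.0], [412.0, -226.0, 88.0], [413.0, -223.0, 86.0], [413.0, -219.0, 86.0], [413.0, -217.0, 88.0]]
250 [[412.0, -228.0, 91.0], [412.0, -226.0, 91.0], [413.0, -222.0, 91.0], [413.0, -219.0, 92.0], [413.0, -217.0, 92.0]]
254 [[411.0, -228.0, 97.0], [412.0, -226.0, 96.0], [412.0, -222.0, 97.0], [413.0, -219.0, 97.0], [414.0, -217.0, 95.0]]
258 [[411.0, -228.0, 101.0], [412.0, -226.0, 101.0], [412.0, -222.0, 100.0], [412.0, -219.0, 101.0], [413.0, -217.0, 100.0]]
262 [[412.0, -228.0, 103.0], [412.0, -226.0, 103.0], [412.0, -222.0, 105.0], [413.0, -219.0, 104.0], [413.0, -217.0, 104.0]]
266 [[412.
[... 3027 characters left out ...]
nt64(336), np.int64(414), np.int64(-234), np.int64(55)), (np.int64(340), np.int64(422), np.int64(-238), np.int64(54)), (np.int64(344), np.int64(430), np.int64(-242), np.int64(53)), (np.int64(364), np.int64(469), np.int64(-267), np.int64(56)), (np.int64(368), np.int64(479), np.int64(-271), np.int64(53))]
285 [(np.int64(337), np.int64(413), np.int64(-240), np.int64(51)), (np.int64(341), np.int64(419), np.int64(-246), np.int64(55)), (np.int64(345), np.int64(428), np.int64(-251), np.int64(54)), (np.int64(365), np.int64(469), np.int64(-273), np.int64(51))]
288 [(np.int64(338), np.int64(410), np.int64(-248), np.int64(51)), (np.int64(342), np.int64(418), np.int64(-253), np.int64(52))]
291 []
294 []
```

Both cameras put the fingertips at z ≈ 0.082–0.085, roughly 38 mm above the reported TCP, with xy in agreement. So the TCP height reading is biased, and I'll rely on the cameras and on contact force for height.

Emit:
{"api": "move_arm", "payload": {
  "commands": [
    {"slide":[0,0,12],"twist":0,"jaw":0},
    {"slide":[0,0,20],"twist":0,"jaw":0},
    {"slide":[0,0,23],"twist":0,"jaw":0},
    {"slide":[0,0,23],"twist":0,"jaw":0}
  ]
}}

```text
t: 4.47
eef_pos: [0.4234, -0.2219, 0.0197]
ee_rot: [0.072, 0.997, 0.0, -0.001]
wrist_force: [-0.4, -0.1, 0.1]
finger_gap: 0.0001
```

```bash
cat > tip.py <<'E'
from h import *
# lowest fingertip-front-face height in wrist view (columns 308..330), edge by range jump
def tip(c=None):
    c=cap('wrist') if c is None else c; W=world(c); r=c['range_z']
    out=[]
    for u in list(range(306,313))+list(range(326,333)):
        j=[v for v in range(205,262) if r[v-1,u]-r[v,u]>.004]
        if j: out.append(W[j[-1],u])
    return np.round(np.median(out,0),4) if out else None
if __name__=='__main__':
    s=robot.read_state(); print('tip face',tip(),'eef',np.round(s['eef_pos'],4),'F',np.round(s['wrist_force'],1))
E
python3 tip.py
```

```text
tip face [nan nan nan] eef [ 0.4234 -0.2219  0.0197] F [-0.4 -0.1  0.1]
```

Emit:
{"api": "move_arm", "payload": {
  "commands": [
    {"slide":[0,0,2],"twist":0,"jaw":0},
    {"slide":[0,0,4],"twist":0,"jaw":0},
    {"slide":[0,0,4],"twist":0,"jaw":0}
  ]
}}

```text
t: 4.77
eef_pos: [0.4243, -0.2223, 0.0166]
ee_rot: [0.072, 0.997, -0.0, 0.0]
wrist_force: [-0.5, -0.2, 3.7]
finger_gap: -0.0001
```

Contact at 3.7 N, so the key is partly down. I'll press the rest of the way.

Emit:
{"api": "move_arm", "payload": {
  "commands": [
    {"slide":[0,0,2],"twist":0,"jaw":0},
    {"slide":[0,0,3],"twist":0,"jaw":0},
    {"slide":[0,0,4],"twist":0,"jaw":0},
    {"slide":[0,0,4],"twist":0,"jaw":0},
    {"slide":[0,0,4],"twist":0,"jaw":0}
  ]
}}

```text
t: 5.18
eef_pos: [0.4244, -0.2223, 0.0139]
ee_rot: [0.072, 0.997, 0.0, 0.0]
wrist_force: [-5.3, 2.8, 24.0]
finger_gap: 0.0003
```

Run:
```python
from h import *
u=np.array([.149,.989])
s_=robot.read_state(); print(s_['eef_pos'],s_['wrist_force'])
c=cap('wrist'); W=world(c); x=W[...,0];y=W[...,1];z=W[...,2]
s=(x-.4237)*u[0]+(y+.2237)*u[1]; t=(x-.4237)*u[1]-(y+.2237)*u[0]
for lo,hi in((-28,-20),(20,28),(-52,-38)):
    m=(s*1e3>lo)&(s*1e3<hi)&(abs(t)<.009)&(z<.07); print(lo,hi,m.sum(),np.round(np.nanpercentile(z[m],[5,50,95]),4) if m.any() else '')
```

```text
[ 0.42436373 -0.22234385  0.01394738] [-5.26102212  2.76198617 24.0157345 ]
-28 -20 421 [0.0483 0.0492 0.0503]
20 28 421 [0.0484 0.0493 0.0502]
-52 -38 699 [0.0446 0.0455 0.0465]
```

The bar key is fully down: depth dropped 54.6 → 49.2 mm at 24 N. Tip offset is therefore 35 mm. Now I lift and move to near the stop box.

Emit:
{"api": "move_arm", "payload": {
  "commands": [
    {"slide":[0,0,-20],"twist":0,"jaw":0},
    {"slide":[0,0,-60],"twist":0,"jaw":0},
    {"slide":[0,0,-100],"twist":0,"jaw":0},
    {"slide":[0,0,-135],"twist":0,"jaw":0},
    {"slide":[0,0,-135],"twist":0,"jaw":0}
  ]
}}

```text
t: 5.65
eef_pos: [0.4281, -0.2242, 0.1535]
ee_rot: [0.072, 0.997, -0.001, 0.005]
wrist_force: [1.3, -0.0, 0.3]
finger_gap: 0.0005
```

```bash
python3 d.py 0.565 -0.01 0.15 82
python3 - <<'E'
from m import *
c=cap('wrist'); dark(c,(255,120,350,200),.054,amin=200)
E
```

```text
t 5.65 pos [ 0.4281 -0.2242  0.1535] tool y ang 81.7 F [ 1.3 -0.   0.3] gap 0.0005
slide mm [-104.5  231.7    4.1] twist -0.3
  px [302.1 151.5] n 563 ray mean [ 0.3853 -0.2365] rect c [ 386.8 -236.8] sz [90.2  9. ] ang 82.4 medz [ 0.3879 -0.2391  0.0355]
  px [319.5 187.6] n 1436 ray mean [ 0.4231 -0.2252] rect c [ 423.1 -225.5] sz [60.1 23.7] ang 81.6 medz [ 0.423  -0.2251  0.0544]
```

Key is back up (54.4 mm). On to the stop box.

Emit:
{"api": "move_arm", "payload": {
  "commands": [
    {"slide":[-105,230,0],"twist":0,"jaw":0},
    {"slide":[-105,230,0],"twist":0,"jaw":0},
    {"slide":[-105,230,0],"twist":0,"jaw":0},
    {"slide":[-105,230,0],"twist":0,"jaw":0},
    {"slide":[-105,230,0],"twist":0,"jaw":0},
    {"slide":[-105,230,0],"twist":0,"jaw":0},
    {"slide":[-105,230,0],"twist":0,"jaw":0},
    {"slide":[-105,230,0],"twist":0,"jaw":0},
    {"slide":[-105,230,0],"twist":0,"jaw":0}
  ]
}}

```text
t: 6.45
eef_pos: [0.56, -0.0099, 0.1462]
ee_rot: [0.072, 0.997, -0.0, -0.001]
wrist_force: [-0.6, -0.8, 0.1]
finger_gap: -0.0001
```

```bash
python3 - <<'E'
from m import *
c=cap('wrist'); W=world(c); z=W[...,2]; cv2.imwrite('pics/w4.png',c['color'])
m=(z>.08)&(z<.091)&(abs(W[...,0]-.61)<.05)&(abs(W[...,1]+.01)<.05)&(c['color'].max(2)<70)
P=W[m]; print('n',m.sum(),'med',np.median(P,0),'min',P.min(0),'max',P.max(0))
(cx,cy),r=cv2.minEnclosingCircle((P[P[:,2]>.0835][:,:2]*1000).astype(np.float32)); print(cx,cy,r)
# stop box top
b=(z>.052)&(z<.058)&(abs(W[...,0]-.61)<.08)&(abs(W[...,1]+.01)<.08)&(c['color'].min(2)>90)
R=cv2.minAreaRect((W[b][:,:2]*1000).astype(np.float32)); print('box',R,b.sum())
E
python3 d.py 0.61 -0.012 0.15 82
```

```text
n 558 med [ 0.59178658 -0.01977362  0.08408241] min [ 0.58302756 -0.03996179  0.08002578] max [ 6.08081066e-01 -3.02394312e-04  8.73702251e-02]
601.20751953125 -20.447105407714844 18.065959930419922
box ((603.6685180664062, -20.267601013183594), (89.4632568359375, 89.07002258300781), 69.03466033935547) 4108
t 6.5 pos [ 0.5598 -0.011   0.1465] tool y ang 81.7 F [-0.6  0.2  0.3] gap -0.0003
slide mm [-49.8   6.3  -3.6] twist -0.3
```

View pics/w4.png

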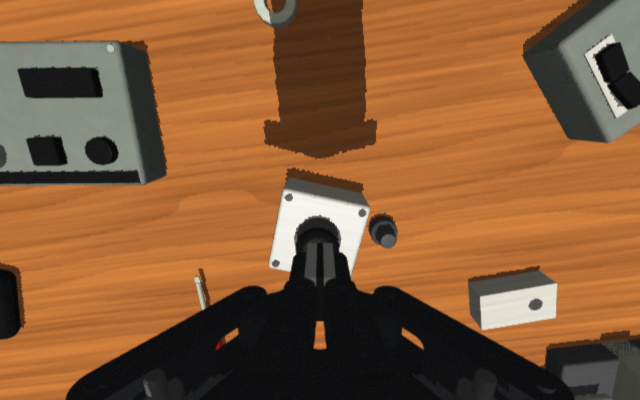

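The wrist view shows the box top square at about (320,225). It fits 89x89 mm centred on (0.6037, -0.0203), and the mushroom's near rim agrees. I'll go above it and down close.

Emit:
{"api": "move_arm", "payload": {
  "commands": [
    {"slide":[-35,-3,0],"twist":0,"jaw":0},
    {"slide":[-45,-3,10],"twist":0,"jaw":0},
    {"slide":[-45,-3,50],"twist":0,"jaw":0},
    {"slide":[-45,-3,80],"twist":0,"jaw":0},
    {"slide":[-45,-3,90],"twist":0,"jaw":0},
    {"slide":[-45,-3,93],"twist":0,"jaw":0},
    {"slide":[-45,-3,93],"twist":0,"jaw":0},
    {"slide":[-45,-3,93],"twist":0,"jaw":0}
  ]
}}

```text
t: 7.17
eef_pos: [0.6062, -0.0198, 0.0562]
ee_rot: [0.073, 0.997, 0.0, 0.001]
wrist_force: [-0.7, 0.5, 0.2]
finger_gap: 0.0001
```

```bash
python3 d.py 0.604 -0.0203 0.043 82
```

```text
t 7.1667 pos [ 0.6062 -0.0198  0.0562] tool y ang 81.7 F [-0.7  0.5  0.2] gap 0.0001
slide mm [ 2.1 -0.8 13.2] twist -0.3
```

Emit:
{"api": "move_arm", "payload": {
  "commands": [
    {"slide":[2,-1,4],"twist":0,"jaw":0},
    {"slide":[2,-1,7],"twist":0,"jaw":0},
    {"slide":[2,-1,9],"twist":0,"jaw":0},
    {"slide":[2,-1,9],"twist":0,"jaw":0}
  ]
}}

```text
t: 7.5
eef_pos: [0.6042, -0.0201, 0.0463]
ee_rot: [0.072, 0.997, -0.0, 0.001]
wrist_force: [1.7, -0.5, 3.3]
finger_gap: 0.0002
```

In contact with the steady ~4 N. I'll push the rest of the way in.

Emit:
{"api": "move_arm", "payload": {
  "commands": [
    {"slide":[0,0,2],"twist":0,"jaw":0},
    {"slide":[0,0,4],"twist":0,"jaw":0},
    {"slide":[0,0,5],"twist":0,"jaw":0},
    {"slide":[0,0,6],"twist":0,"jaw":0},
    {"slide":[0,0,6],"twist":0,"jaw":0},
    {"slide":[0,0,6],"twist":0,"jaw":0}
  ]
}}

```text
t: 8.0
eef_pos: [0.6044, -0.02, 0.043]
ee_rot: [0.072, 0.997, 0.0, 0.001]
wrist_force: [-7.1, -0.1, 32.1]
finger_gap: -0.0
```

Button is bottomed (32 N, tip at 78 mm). Now I lift and go to the power box.

Emit:
{"api": "move_arm", "payload": {
  "commands": [
    {"slide":[0,0,-40],"twist":0,"jaw":0},
    {"slide":[0,0,-80],"twist":0,"jaw":0},
    {"slide":[0,0,-105],"twist":0,"jaw":0},
    {"slide":[220,285,-105],"twist":-39,"jaw":0},
    {"slide":[220,285,-105],"twist":-39,"jaw":0},
    {"slide":[220,285,-105],"twist":-39,"jaw":0},
    {"slide":[220,285,-105],"twist":-39,"jaw":0},
    {"slide":[220,285,-105],"twist":-39,"jaw":0},
    {"slide":[220,285,-105],"twist":-39,"jaw":0},
    {"slide":[220,285,-105],"twist":-39,"jaw":0},
    {"slide":[220,285,-105],"twist":-39,"jaw":0},
    {"slide":[220,285,-105],"twist":-39,"jaw":0}
  ]
}}

```text
t: 9.0
eef_pos: [0.4224, 0.2977, 0.144]
ee_rot: [-0.267, 0.964, 0.001, -0.001]
wrist_force: [1.1, 0.3, -0.5]
finger_gap: 0.0001
```

Emit:
{"api": "move_arm", "payload": {
  "commands": [
    {"slide":[0,0,0],"twist":0,"jaw":0},
    {"slide":[0,0,0],"twist":0,"jaw":0}
  ]
}}

```text
t: 9.17
eef_pos: [0.4244, 0.2952, 0.1439]
ee_rot: [-0.267, 0.964, -0.0, -0.001]
wrist_force: [-0.1, -0.5, -0.1]
finger_gap: 0.0003
```

Run:
```python
from m import *
for n in ('scene','side'):
    c=cap(n); W=world(c); z=W[...,2]
    m=(np.hypot(W[...,0]-.604,W[...,1]+.02)<.014)&(z>.065)&(z<.1); print(n,'mushroom top',m.sum(),np.nanpercentile(z[m],[20,50,80]))
    b=(z>.052)&(z<.058)&(abs(W[...,0]-.604)<.08)&(abs(W[...,1]+.02)<.08)&(c['color'].min(2)>90); print(' box',cv2.minAreaRect((W[b][:,:2]*1000).astype(np.float32)))
c=cap('wrist'); cv2.imwrite('pics/w5.png',c['color']); W=world(c); z=W[...,2]
dark(c,(100,60,540,250),.058,amin=200)
b=(z>.046)&(z<.053)&(np.hypot(W[...,0]-.47,W[...,1]-.29)<.12); R=cv2.minAreaRect((W[b][:,:2]*1000).astype(np.float32)); print('power top',R)
s=robot.read_state(); print(s['eef_pos'],s['t'])
```

```text
scene mushroom top 72 [0.07659858 0.07778674 0.07947029]
 box ((606.1453247070312, -17.072223663330078), (89.4773178100586, 90.09215545654297), 68.56198120117188)
side mushroom top 59 [0.07662276 0.07776964 0.07938272]
 box ((604.7815551757812, -19.4508056640625), (91.2816162109375, 89.5355224609375), 69.36795806884766)
  px [302.7 174.2] n 966 ray mean [0.4151 0.2662] rect c [417.1 263.3] sz [  8.6 116.6] ang 30.6 medz [0.4192 0.2693 0.0326]
  px [258.4 227.9] n 671 ray mean [0.4847 0.2552] rect c [485.1 255.3] sz [45. 16.] ang 30.7 medz [0.4838 0.2552 0.0599]
  px [326.7 226.3] n 1308 ray mean [0.4487 0.3126] rect c [450.4 313.2] sz [47.4 32.2] ang 33.2 medz [0.4469 0.3112 0.0588]
power top ((469.1593933105469, 291.76837158203125), (108.94792938232422, 130.10195922851562), 31.06362533569336)
[0.42677345 0.29217322 0.14415014] 9.3167
```

View pics/w5.png

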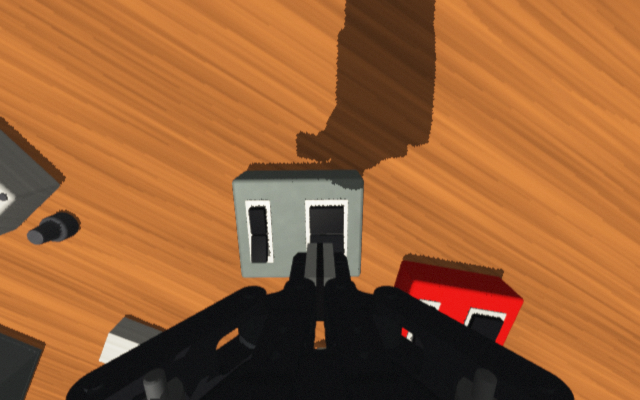

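Mushroom is at 77.8 mm (fully in) and the stop box hasn't moved. The wrist view gives the power box top centred on (0.469, 0.292) at yaw 31°, so the press point is about (0.474, 0.327).

Emit:
{"api": "move_arm", "payload": {
  "commands": [
    {"slide":[-40,5,0],"twist":0,"jaw":0},
    {"slide":[-57,5,15],"twist":0,"jaw":0},
    {"slide":[-57,5,55],"twist":0,"jaw":0},
    {"slide":[-57,5,90],"twist":0,"jaw":0},
    {"slide":[-57,5,103],"twist":0,"jaw":0},
    {"slide":[-57,5,106],"twist":0,"jaw":0},
    {"slide":[-57,5,106],"twist":0,"jaw":0},
    {"slide":[-57,5,106],"twist":0,"jaw":0}
  ]
}}

```text
t: 9.98
eef_pos: [0.4741, 0.3276, 0.0402]
ee_rot: [-0.265, 0.964, 0.0, 0.001]
wrist_force: [0.5, 1.0, 0.3]
finger_gap: -0.0004
```

```bash
python3 d.py 0.474 0.327 0.023 121
```

```text
t 9.9833 pos [0.4741 0.3276 0.0402] tool y ang 120.7 F [0.5 1.  0.3] gap -0.0004
slide mm [ 0.4 -0.4 17.2] twist -0.3
```

Emit:
{"api": "move_arm", "payload": {
  "commands": [
    {"slide":[0,0,6],"twist":0,"jaw":0},
    {"slide":[0,0,10],"twist":0,"jaw":0},
    {"slide":[0,0,13],"twist":0,"jaw":0},
    {"slide":[0,0,15],"twist":0,"jaw":0},
    {"slide":[0,0,16],"twist":0,"jaw":0},
    {"slide":[0,0,16],"twist":0,"jaw":0},
    {"slide":[0,0,16],"twist":0,"jaw":0}
  ]
}}

```text
t: 10.57
eef_pos: [0.4738, 0.3282, 0.0233]
ee_rot: [-0.265, 0.964, 0.0, 0.001]
wrist_force: [3.0, 2.1, 6.4]
finger_gap: -0.0001
```

Emit:
{"api": "move_arm", "payload": {
  "commands": [
    {"slide":[0,0,2],"twist":0,"jaw":0},
    {"slide":[0,0,4],"twist":0,"jaw":0},
    {"slide":[0,0,4],"twist":0,"jaw":0},
    {"slide":[0,0,4],"twist":0,"jaw":0},
    {"slide":[0,0,4],"twist":0,"jaw":0}
  ]
}}

```text
t: 10.98
eef_pos: [0.4739, 0.3283, 0.0228]
ee_rot: [-0.265, 0.964, 0.001, 0.001]
wrist_force: [-6.1, -5.5, 42.9]
finger_gap: 0.0001
```

Hard stop reached (43 N). I'll lift off and check.

Emit:
{"api": "move_arm", "payload": {
  "commands": [
    {"slide":[0,0,-30],"twist":0,"jaw":0},
    {"slide":[0,0,-70],"twist":0,"jaw":0},
    {"slide":[0,0,-110],"twist":0,"jaw":0},
    {"slide":[60,0,-130],"twist":0,"jaw":0},
    {"slide":[60,0,-130],"twist":0,"jaw":0},
    {"slide":[60,0,-130],"twist":0,"jaw":0},
    {"slide":[60,0,-130],"twist":0,"jaw":0}
  ]
}}

```text
t: 11.57
eef_pos: [0.4193, 0.2957, 0.1484]
ee_rot: [-0.265, 0.964, -0.0, -0.001]
wrist_force: [-0.1, -0.0, -0.2]
finger_gap: 0.0001
```

```bash
cp pics/scene.npz pics/scene_before.npz
python3 - <<'E'
from m import *
ex=np.array([.857,.516]);ey=np.array([-.516,.857]);o=np.array([.4692,.2918])
def prof(n,W):
    d=W[...,:2]-o; x=d@ex*1e3;y=d@ey*1e3;z=W[...,2]*1e3
    for nm,yc,w in(('wide',28,12),('narrow',-40,5)):
        print(n,nm,[(a,round(float(np.nanmedian(z[m])),1)) if (m:=(abs(x-a)<4)&(abs(y-yc)<w)&(z<80)&(z>45)).sum()>3 else (a,None) for a in(-21,-14,14,21)])
prof('before',world(dict(np.load('pics/scene_before.npz'))))
for n in('scene','side'):
    c=cap(n);W=world(c);z=W[...,2];prof(n,W)
    m=(np.hypot(W[...,0]-.604,W[...,1]+.02)<.014)&(z>.065)&(z<.1);print(n,'mushroom',np.nanmedian(z[m]))
    if n=='scene': cv2.imwrite('pics/end.png',cv2.resize(c['color'],(800,500))); dark(c,(215,118,295,185),.054)
print(robot.read_state()['wrist_force'],robot.read_state()['eef_pos'])
E
```

```text
before wide [(-21, 57.0), (-14, 58.1), (14, 61.7), (21, 65.7)]
before narrow [(-21, 59.6), (-14, 58.7), (14, 61.3), (21, 62.2)]
scene wide [(-21, 67.1), (-14, 64.3), (14, 57.0), (21, 57.1)]
scene narrow [(-21, 59.4), (-14, 57.0), (14, 62.0), (21, 63.3)]
scene mushroom 0.07829348997523744
  px [247.9 131.9] n 43 ray mean [ 0.418 -0.299] rect c [ 418.1 -298.5] sz [24.6 18.5] ang 35.2 medz [ 0.4177 -0.2994  0.0532]
  px [267.2 144.7] n 135 ray mean [ 0.4292 -0.2194] rect c [ 428.9 -219.5] sz [64.3 23.6] ang 82.1 medz [ 0.4291 -0.2185  0.0533]
  px [240.9 158.6] n 136 ray mean [ 0.5114 -0.2582] rect c [ 511.2 -260.5] sz [155.1  10.4] ang 82.0 medz [ 0.5074 -0.2599  0.0456]
  px [246.4 152.2] n 61 ray mean [ 0.4839 -0.2574] rect c [ 483.7 -256.7] sz [27. 25.] ang 76.0 medz [ 0.4835 -0.2572  0.0534]
  px [274.2 165.7] n 196 ray mean [ 0.4825 -0.1583] rect c [ 480.  -158.8] sz [ 16.6 128. ] ang 82.8 medz [ 0.4674 -0.1716  0.0261]
  px [259.2 160.8] n 50 ray mean [ 0.4906 -0.2062] rect c [ 489.4 -206.1] sz [26.  20.6] ang 34.9 medz [ 0.4906 -0.206   0.053 ]
side wide [(-21, 62.3), (-14, 64.1), (14, 57.6), (21, 58.7)]
side narrow [(-21, 60.5), (-14, None), (14, 61.7), (21, 61.2)]
side mushroom 0.07753972691403044
[ 0.47517505 -0.35209814  0.06621394] [0.42068104 0.29644519 0.147905  ]
```

View pics/end.png

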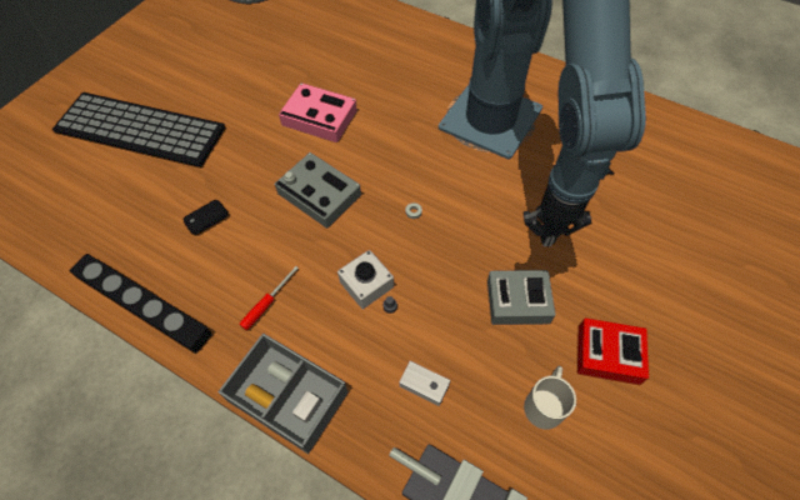

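The wide rocker is tipped over, the far half now level at 57–58 mm. The narrow rocker, keys and bystanders are where they were, and the arm is clear of everything.

```bash
python3 -c "
from workcell import robot
print(robot.close_job())"
```

```text
the job is handed in; nothing more can be done
None
```

I pressed the bar key down and let it come up, pushed the mushroom button in, then tipped the wide rocker over. The job was handed in at about 12 s of the 51 s allowed.

**Last checks (depth from the cameras):**

| Thing | Result |
|---|---|
| Bar key | 54.6 → 49.2 mm when pressed, back up at about 54 mm |
| Mushroom button | top at about 78 mm, fully in |
| Stop box | within 4 mm of where it stood, checked just after the push |
| Wide rocker | far half level at 57–59 mm, near half raised |
| Narrow rocker and other keys | no change beyond measuring noise |
| Loose things | still in place by eye in the last scene picture; not measured |
| Arm | clear of everything, no force on the wrist |

**What disagreed:**
- **TCP height:** the reported height was about 35 mm lower than the real tips of the shut fingers, so I used camera depth and contact force for height instead.
- **Camera views:** the scene and side views differed by about 7 mm at the console, so I corrected the targets with close wrist views.
- **Force:** the hardest press was about 43 N at the wrist, through the fingertips, when the rocker reached its stop.

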